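Reset the throttle valve

ROBOT

A 6-joint arm with a two-finger parallel gripper is mounted at the origin on a cart in front of the work surface, level with it; the furniture and walls round the work are solid. World frame = base frame: x ahead of the robot, y to its left, z up, the work surface at z = 0. Lengths are in m, angles in rad, forces in N, time in s.
With the tool pointing down it reaches from about 0.35 to 0.775 m from the base axis. Payload 7.3 kg.
Tool frame: the origin (TCP) lies midway between the tips of the shut fingers; the grasp point (between the pads) lies grasp_offset behind it (grasp_offset is the distance from the TCP to the grasp point, in m); z points along the fingers, y is the line along which they close (so a half turn about z gives the same grasp; the last joint's range is limited). The gripper opens to 92 mm and grips with 3 to 60 N. Pads are 19 mm wide; open, the fingers measure 130 mm over their backs; the gripper's body (75 mm by 190 mm) begins 47 mm behind the grasp point.
Start: joints at [-1.317, 0.342, 1.524, -0, 1.275, -0.146], TCP at [0.204, -0.484, 0.227] pointing down, gripper open.
Joint ranges: [-2.53, 2.53], [-0.77, 2.02], [0.04, 2.7], [-1, 4.14], [0.28, 2.66], [-3.11, 3.11]. Speed limits (rad/s): [2.57, 2.57, 3.14, 3.14, 3.14, 3.14].

INTERFACE

Orientations are given as [roll, pitch, yaw] about the fixed x, y, z axes, in that order (R = Rz(yaw) Ry(pitch) Rx(roll)).
In Python, from cell import * gives the robot as it stands.
- The arm moves only by the tool step_arm, never from a script. Its argument "plan" is a list of rows, each a list of 5 numbers: the closure, from -1 (fully open) to 1 (shut), then the shift along the tool's x, y, z in m, then the turn about the tool's z in rad. In form: [[hand, x, y, z, twist], ...]. A call has 1 to 20 rows; each row is the pose to reach, as a shift and turn from the pose commanded when the call began, along the tool's axes at that moment; what a row does not reach only later rows make up. A row lasts 1/8 s, in which the tool goes at most 62.5 mm and 10.7 degrees, less where a joint would pass 70% of its speed; a pose out of reach is approached as far as the arm can. A call with a gripper value outside its range is refused whole. The fingers move at their own pace and stop on an object; "grip_force" is the grip in N (left out, the last holds). Time passes only in rows, so rows that repeat a pose let the fingers close. It gives the time, the measured TCP pose, the force, the opening and the grip force at its end, in the units of the state.
- observe(): the state, without advancing time (a new reading comes with each control period).
- read_camera(name): name is "side" or "top"; returns a dict with "img" (400x640x3 uint8, red, green, blue), "range_z" (400x640 float32, m along the optical axis (not along the pixel's ray), 0 where there is no reading), "fx", "fy", "cx", "cy" (pixels), "k1" (the pictures are not rectified: a ray, as slopes to the right and down, at radius r is drawn at 1 + k1 r^2 times it, then the intrinsics apply), "R" (3x3) and "t" (3): a world point X has camera coordinates R X + t. Camera axes: x right, y down, z forward; pixel columns grow to the right and rows downward; lengths in m; the calibration is good to about 2 mm. A picture is of the moment at which its call begins.
- hand_in(): hands the job in; it is judged then, once.
The state is a dict: "time": time; "qpos": joint angles; "qvel": joint speeds; "joint_efforts": joint torques, N m; "tool_pos": TCP position; "tool_rot": TCP orientation; "contact_force": force on the tool from outside, world axes, zero at the start; "torque": the same for the moment, N m; "opening": finger opening in m; "grip_force": force on a finger pad.
Only numpy, scipy, OpenCV 4.12 (cv2) and the standard library are available. Lean on these libraries where they do the work, as an engineer would, in place of code of your own. Each camera call takes 0.05 s, during which the arm holds its last target. There are 200 camera calls.

TASK

Lift the yellow lock-out collar up off its post on the valve and stand it upright on the bench clear of the valve. Then crank the red handwheel clockwise until the valve is closed on its stop, back it off exactly two full turns (within about ten degrees), and finish still gripping the black crank handle, wheel at rest. Leave everything else on the bench where it is.

Things in the scene. Friction and masses are not known exactly. Their poses are not given: they have to be found in the camera images.
- valve: throttle valve bolted to the bench: grey plate 140 x 170 x 8 mm, brass body, pipe stubs along its x axis (ends 90 mm from the axis, at most 42 mm high), red handwheel and lock post. Origin on the wheel's upright axis at bench height, z up; yaw varies. The bench top (z = 0) to its left, round x = 0.45, y = 0.33, is free
- lock_post (a point): top of the fixed steel lock post, 70 mm above the bench, at x = 0, y = +78 mm in the frame of valve: 22 mm thick up to its shoulder at 45 mm, above that a pin 12 mm thick. The pin stands outside the circle that the crank handle sweeps, lower than most of the handle
- closed_mark (a point): short white mark on the valve's plate, 67 mm from the wheel's axis, 50 degrees from the valve's +x towards its -y: it lies in the direction in which the crank handle stands when the valve is closed
- handwheel (a joint): red level handwheel, 110 mm across, rim top 68 mm above the bench, hub 70 mm. Angle in rad: 0 = closed on the hard stop, grows counter-clockwise from above (opening), 6.283 a turn; starts 0.5 to 1.25 turns open, opens to 4. Friction takes 2 to 3 N at the handle; stays where left. Handle's direction from the axis in the frame of valve: this angle minus 0.88, counter-clockwise from +x
- crank_handle: black upright crank handle on the handwheel, 55 mm from the wheel's axis, 20 mm thick, 37 mm tall; origin at the centre of its underside, 69 mm above the bench (top at 106 mm). It spins freely on its own pin, so a gripper holding it from above can go round the circle without turning. It is the handle to hold at the end
- lock_collar: yellow lock-out collar with two black bands: tube 38 mm across, bore 16 mm, 63 mm tall, 60 to 130 g; origin at the centre of its underside, z up along the bore. It hangs loose over the pin of the lock post on the shoulder (underside 45 mm, top 108 mm above the bench) and must rise 25 mm to come free. There it blocks the crank handle's way to closed
- jar_white: small white enamel jar with white cap, 38 mm wide, 42 mm tall; a bystander, origin at the centre of its underside
- jar_yellow: small yellow enamel jar with white cap, 38 mm wide, 42 mm tall; a bystander, origin at the centre of its underside
- jar_resin: amber resin jar with black cap, 43 mm wide, 55 mm tall; a bystander, origin at the centre of its underside
- tip_tin: closed blue tin, 65 x 89 x 28 mm; a bystander, origin at the centre of its underside
- medal_gold_22: golden octagonal medal lying flat, 90 mm wide, 8 mm thick; a bystander, origin at the centre of its underside
- syringe_green: syringe with green filling, lying, 33 x 154 x 20 mm; a bystander, origin at the centre of its underside
- touch_brush: thin wooden brush, lying, 10 x 159 x 10 mm; a bystander, origin at the centre of its underside
- scraper: scraper with green handle, lying, 20 x 118 x 15 mm; a bystander, origin at the centre of its underside
Not all that is in view belongs to the job. Several things have the shape of the lock_collar; the one meant has the colours described above.

How it is judged:
On the way, in this order (a step that is already met when the one before it is completed fails the run):
1. the lock collar is off its post, standing released on the bench clear of the valve (height (world z) of lock_collar between -0.006 and 0.005 m and angle between lock_collar's own z axis and vertical below 0.2 rad and horizontal distance between lock_collar and valve above 0.085 m and linear speed of lock_collar below 0.03 m/s and contact force between the fingers and lock_collar below 0.1 N), for 0.2 s.
2. the handwheel is closed on its stop (value of joint handwheel below 0.06 rad), for 0.1 s.
At the end, for the whole second after the job is handed in: Once closed (within 0.06 rad), the handwheel rests at two turns open (12.57 rad, within 0.2) with the fingers still gripping the crank handle (over 3 N); the collar stands upright (within 0.2 rad), untouched, at rest on the bench, over 85 mm from the wheel's axis (all of step 1 and value of joint handwheel between 12.366 and 12.766 rad and velocity of joint handwheel between -0.1 and 0.1 rad/s and contact force between the fingers and crank_handle above 3 N); the arm keeps its last pose, push and grip.
It fails at once if a bystander is shifted by more than 30 mm (distance of any of jar_white, jar_yellow, jar_resin, tip_tin, medal_gold_22, syringe_green, touch_brush, scraper from where it was at the start of the episode above 0.03 m).
It also fails if it takes over 72 s, if anything falls off the work surface, if the arm or the gripper's body presses on something with over 40 N, if the wrist force passes 120 N, or if a joint passes its speed limit or range.

## Working session

There is one attempt and no reset: what is moved stays moved. The work goes in short steps, Python scripts to look and compute and a tool call to move; the robot and the scene stay as the last step left them, time stands still between calls to the robot, and variables do not carry over. Pictures are saved under pics/ and viewed, at most 10 in all, crops included, and the job is handed in when it is done.

Besides the shell and the picture viewer there is one more tool, called after ">>>" by a JSON object that holds its "op" and its "data". step_arm: Moves the arm, as the interface text tells. Its arguments: {"type":"object","properties":{"plan":{"type":"array","items":{"type":"array","items":{"type":"number"}}},"grip_force":{"type":"number"}},"required":["plan"]}

```bash
mkdir -p pics; ls; python3 - <<'E'
from cell import *
import cv2,numpy as np
s=observe()
print({k:np.round(v,3).tolist() for k,v in s.items()})
try: print(grasp_offset)
except Exception as e: print(e)
for n in("top","side"):
    c=read_camera(n); cv2.imwrite(f"pics/{n}0.png",c["img"][:,:,::-1]); np.savez(f"{n}0.npz",**c)
    print(n,c["fx"],c["k1"],(-c["R"].T@c["t"]).round(3),c["R"].round(3).tolist())
E
```

```text
pics
{'time': 0.0, 'qpos': [-1.317, 0.343, 1.525, -0.0, 1.275, -0.146], 'qvel': [0.001, 0.001, 0.001, -0.0, -0.001, -0.002], 'joint_efforts': [-0.002, -43.126, -24.422, 0.072, 0.056, -0.0], 'tool_pos': [0.204, -0.483, 0.226], 'tool_rot': [-3.14, -0.0, 0.4], 'contact_force': [0.098, 0.687, 0.026], 'torque': [0.004, -0.017, 0.036], 'grip_force': 0.0, 'opening': 0.092}
0.0188
top 385.2232286380783 -0.08830433459108064 [0.435 0.167 1.16 ] [[0.0, -1.0, 0.019], [-0.996, -0.002, -0.093], [0.093, -0.019, -0.995]]
side 365.8878238067431 -0.04847236534970212 [ 0.943 -0.084  0.827] [[0.463, 0.886, 0.015], [0.754, -0.385, -0.532], [-0.465, 0.258, -0.847]]
```

View pics/top0.png

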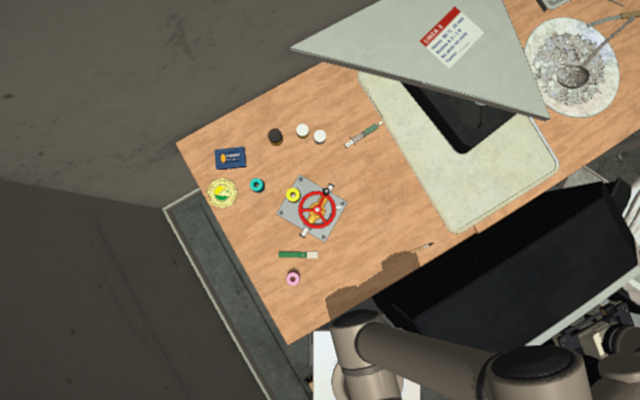

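View pics/side0.png

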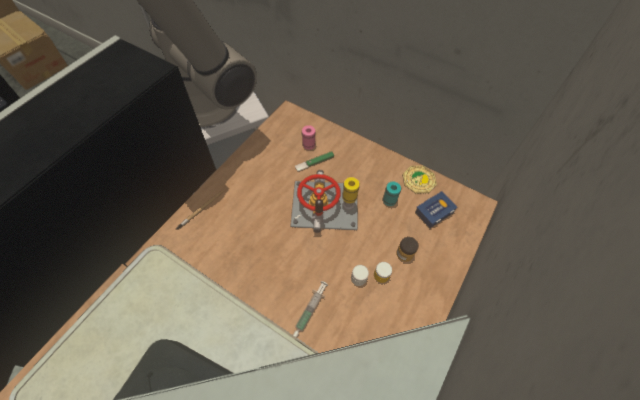

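The top view shows the red wheel at about (317,209), the yellow collar at (292,195) and the handle near (330,188). The decoys are teal at (257,185) and pink at (293,278). The side view has the wheel at (319,193), the collar at (351,188) and the black handle at about (319,205).

```bash
cat > h.py <<'E'
import numpy as np,cv2
from cell import *
def ray(c,u,v):
    d=np.array([(u-c["cx"])/c["fx"],(v-c["cy"])/c["fy"]]);p=d.copy()
    for _ in range(20): p=d/(1+c["k1"]*(p@p))
    return -c["R"].T@c["t"], c["R"].T@np.array([p[0],p[1],1])
def onz(c,u,v,z):
    o,d=ray(c,u,v); return o+d*(z-o[2])/d[2]
def proj(c,X):
    q=c["R"]@np.asarray(X)+c["t"];p=q[:2]/q[2];p=p*(1+c["k1"]*(p@p))
    return p[0]*c["fx"]+c["cx"],p[1]*c["fy"]+c["cy"]
def cloud(c):
    K=np.array([[c["fx"],0,c["cx"]],[0,c["fy"],c["cy"]],[0,0,1]],float)
    v,u=np.mgrid[:400,:640]
    p=cv2.undistortPoints(np.stack([u,v],-1).reshape(-1,1,2).astype(np.float64),K,np.array([c["k1"],0,0,0],float)).reshape(400,640,2)
    z=c["range_z"].astype(float);P=np.dstack([p*z[...,None],z])
    W=(P-c["t"])@c["R"];W[z==0]=np.nan
    return W
def crop(c,u,v,r,name,s=8):
    cv2.imwrite(name,cv2.resize(c["img"][v-r:v+r,u-r:u+r,::-1],None,fx=s,fy=s,interpolation=cv2.INTER_CUBIC))
E
cat > m.py <<'E'
from h import *
for n,b in(("top",(265,370,155,250)),("side",(280,370,165,240))):
    c=dict(np.load(f"{n}0.npz"));W=cloud(c)
    hsv=cv2.cvtColor(c["img"],cv2.COLOR_RGB2HSV).astype(int);H,S,V=np.moveaxis(hsv,2,0)
    box=np.zeros((400,640),bool);box[b[2]:b[3],b[0]:b[1]]=1
    Z=W[...,2]
    red=box&((H<6)|(H>174))&(S>150)&(V>90)&(Z>.05)
    P=W[red];print(n,"red n",len(P),"z med",np.nanmedian(P[:,2]))
    vv,uu=np.nonzero(red)
    Q=np.array([onz(c,u,v,.066)[:2] for u,v in zip(uu,vv)])
    (x,y),r=cv2.minEnclosingCircle(Q.astype(np.float32));print(" wheel",x,y,r)
    yel=box&(H>22)&(H<33)&(S>150)&(V>80)
    P=W[yel];print(" yellow",len(P),"zmax",np.nanmax(P[:,2]))
    t=yel&(Z>.100);vv,uu=np.nonzero(t)
    Q=np.array([onz(c,u,v,.108)[:2] for u,v in zip(uu,vv)]);(x,y),r=cv2.minEnclosingCircle(Q.astype(np.float32));print(" collar",x,y,r,uu.mean(),vv.mean())
    hi=box&(Z>.085)&~(yel)&(V<120);print(" handle?",hi.sum(),np.nanmedian(W[hi],0))
    for l in (W[hi&(Z>.098)],):print(l.mean(0),len(l))
    u,v=(317,209) if n=="top" else (321,203)
    crop(c,u,v,45,f"pics/{n}_crop.png",6)
E
python3 m.py; python3 -c "
import cv2,numpy as np
cv2.imwrite('pics/both.png',np.resize(np.hstack([cv2.resize(cv2.imread('pics/'+n+'_crop.png'),(400,400)) for n in('top','side')]),(400,800,3)))"
```

```text
top red n 430 z med 0.06735696750587411
 wheel 0.5063522458076477 0.1519489586353302 0.05296254903078079
 yellow 150 zmax 0.11287516091754153
 collar 0.5443996787071228 0.2196863889694214 0.018949342891573906 292.25217391304346 194.09565217391304
 handle? 33 [0.55392312 0.12674184 0.10550749]
[0.55427846 0.12747167 0.10535978] 32
side red n 505 z med 0.06852433454189485
 wheel 0.5103225708007812 0.146617129445076 0.059020161628723145
 yellow 153 zmax 0.11349424554620852
 collar 0.5457960367202759 0.21750956773757935 0.01951579935848713 351.1216216216216 183.67567567567568
 handle? 115 [0.5594145  0.13001143 0.09905177]
[0.55684188 0.14518787 0.10401348] 66
```

View pics/both.png

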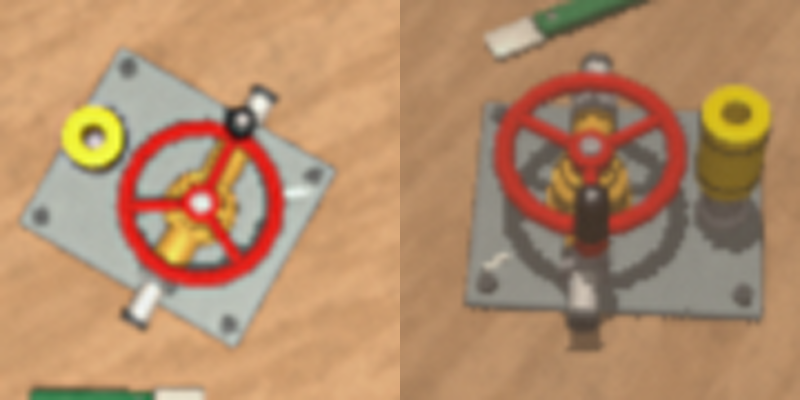

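Both crops agree. The handle is at top (326,191), the hub at (317,210), the collar at (293,195) and the white mark to the wheel's right. Next I refine these, check the sweep path heights and compute the move.

```bash
cat > m2.py <<'E'
from h import *
c=dict(np.load("top0.npz"));s=dict(np.load("side0.npz"))
def f(c,k,x,y): u0,v0=k;return u0-45+x/4.444-.4,v0-45+y/4.444-.4
hub=[onz(c,*f(c,(317,209),201,203),.07),onz(s,*f(s,(321,203),591,146) if 0 else f(s,(321,203),191,146),.07)]
print("hub",hub)
print("handle",onz(c,*f(c,(317,209),239,121),.106),onz(s,*f(s,(321,203),192,190),.106))
print("mark",onz(c,*f(c,(317,209),298,192),.008),onz(s,*f(s,(321,203),95,263),.008))
print("teal",onz(c,257,185,.063),"medal",onz(c,222,193,.008))
for k,d in(("top",c),("side",s)):
    W=cloud(d).reshape(-1,3)
    for n,p in(("blk",(480,250)),("panelL",(330,50)),("panelR",(540,110))):
        if k=="top":print(n,cloud(d)[p[1],p[0]])
    a=np.array([.204,-.484]);b=np.array([.545,.219])
    for t in np.linspace(0,1,9):
        p=a+t*(b-a);m=np.hypot(*(W[:,:2]-p).T)<.11
        print(k,p.round(2),W[m,2].max().round(3) if m.any() else None)
E
python3 m2.py
```

```text
hub [array([0.50614756, 0.15134033, 0.07      ]), array([0.506196, 0.151273, 0.07    ])]
handle [0.55476779 0.12833925 0.106     ] [0.55157077 0.12788771 0.106     ]
mark [0.51773631 0.08489439 0.008     ] [0.51670566 0.08429195 0.008     ]
teal [0.5760365  0.32295547 0.063     ] medal [0.55867078 0.43607724 0.008     ]
blk [ 0.39214119 -0.28355888  0.14923903]
panelL [0.92116874 0.11857217 0.19375916]
panelR [ 0.76825193 -0.45272664  0.19075749]
top [ 0.2  -0.48] 0.491
top [ 0.25 -0.4 ] 0.648
top [ 0.29 -0.31] 0.649
top [ 0.33 -0.22] 0.753
top [ 0.37 -0.13] 0.758
top [ 0.42 -0.04] 0.014
top [0.46 0.04] 0.072
top [0.5  0.13] 0.113
top [0.55 0.22] 0.113
side [ 0.2  -0.48] 0.339
side [ 0.25 -0.4 ] 0.34
side [ 0.29 -0.31] 0.34
side [ 0.33 -0.22] 0.34
side [ 0.37 -0.13] 0.34
side [ 0.42 -0.04] 0.014
side [0.46 0.04] 0.073
side [0.5  0.13] 0.113
side [0.55 0.22] 0.113
```

```bash
python3 - <<'E'
from h import *
for n,b in(("side",(0,230,30,260)),("top",(370,640,170,400))):
    c=dict(np.load(n+"0.npz"));W=cloud(c)[b[2]:b[3],b[0]:b[1]].reshape(-1,3)
    V=c["img"][b[2]:b[3],b[0]:b[1]].max(2).ravel();W=W[(V<45)&np.isfinite(W[:,2])]
    h,_=np.histogram(W[:,2],np.arange(-.1,.6,.04));print(n,h)
    for lo in (.02,.14,.26,.32):
        w=W[(W[:,2]>lo)&(W[:,2]<lo+.06)]
        if len(w)>20:
            print(lo,cv2.boxPoints(cv2.minAreaRect(w[:,:2].astype(np.float32))).round(3).tolist(),len(w))
    print("tcp px",proj(c,[.204,-.484,.227]))
E
```

```text
side [    0     0   182  1324  1792  2043  2485  3063  3736  4088 15239     2
     0     0     0     0     0]
0.02 [[-0.38199999928474426, -0.4189999997615814], [-0.19300000369548798, -0.746999979019165], [0.4480000138282776, -0.3790000081062317], [0.2590000033378601, -0.050999999046325684]] 2195
0.14 [[0.04899999871850014, -0.03500000014901161], [0.4740000069141388, -0.4320000112056732], [0.6019999980926514, -0.29499998688697815], [0.1770000010728836, 0.10199999809265137]] 3919
0.26 [[0.1860000044107437, 0.050999999046325684], [0.44699999690055847, -0.4729999899864197], [0.4880000054836273, -0.4519999921321869], [0.22699999809265137, 0.07199999690055847]] 6173
0.32 [[0.0430000014603138, -0.17100000381469727], [0.24899999797344208, -0.531000018119812], [0.4650000035762787, -0.40799999237060547], [0.2590000033378601, -0.04800000041723251]] 13156
tcp px (np.float64(-9.117468543319205), np.float64(158.1915557060102))
top [   55   398   631   687   773   848   961  1051  1382  1422 17497     7
   223   160     6     5    40]
0.02 [[0.1599999964237213, -0.10199999809265137], [0.5699999928474426, -0.5920000076293945], [0.6520000100135803, -0.5239999890327454], [0.24199999868869781, -0.03400000184774399]] 1069
0.14 [[0.15000000596046448, -0.035999998450279236], [0.4749999940395355, -0.6449999809265137], [0.5720000267028809, -0.5929999947547913], [0.24799999594688416, 0.01600000075995922]] 1470
0.26 [[-0.010999999940395355, -0.09099999815225601], [0.3059999942779541, -0.703000009059906], [0.5590000152587891, -0.5720000267028809], [0.24300000071525574, 0.03999999910593033]] 2370
0.32 [[0.004000000189989805, -0.19200000166893005], [0.27399998903274536, -0.6579999923706055], [0.5260000228881836, -0.5130000114440918], [0.25600001215934753, -0.04600000008940697]] 16556
tcp px (np.float64(569.8057773499029), np.float64(324.7186312904626))
```

```bash
python3 - <<'E'
from h import *
c=dict(np.load("top0.npz"));W=cloud(c)
im=np.clip(c["img"][170:400,340:640,::-1].astype(float)*1.8,0,255)
cv2.imwrite("pics/box.png",cv2.resize(im,None,fx=2.6,fy=2.6,interpolation=cv2.INTER_CUBIC))
for p in [(360,320),(400,270),(400,300),(450,270),(520,230),(580,200),(620,220),(600,260),(540,300),(570,325),(590,300),(620,290),(500,330),(470,340),(430,320)]: print(p,W[p[1],p[0]].round(3))
E
```

```text
(360, 320) [0.24  0.055 0.269]
(400, 270) [ 0.328 -0.1   -0.002]
(400, 300) [ 0.264 -0.064  0.151]
(450, 270) [ 0.341 -0.197  0.155]
(520, 230) [ 0.444 -0.377  0.188]
(580, 200) [ 0.517 -0.502  0.259]
(620, 220) [ 0.466 -0.598  0.277]
(600, 260) [ 0.373 -0.488  0.337]
(540, 300) [ 0.288 -0.337  0.335]
(570, 325) [-0.038 -1.162 -0.744]
(590, 300) [ 0.284 -0.457  0.339]
(620, 290) [ 0.208 -1.046 -0.256]
(500, 330) [ 0.226 -0.243  0.335]
(470, 340) [ 0.207 -0.174  0.336]
(430, 320) [ 0.252 -0.086  0.336][ WARN:0@0.193] global loadsave.cpp:1063 imwrite_ Unsupported depth image for selected encoder is fallbacked to CV_8U.
```

View pics/box.png

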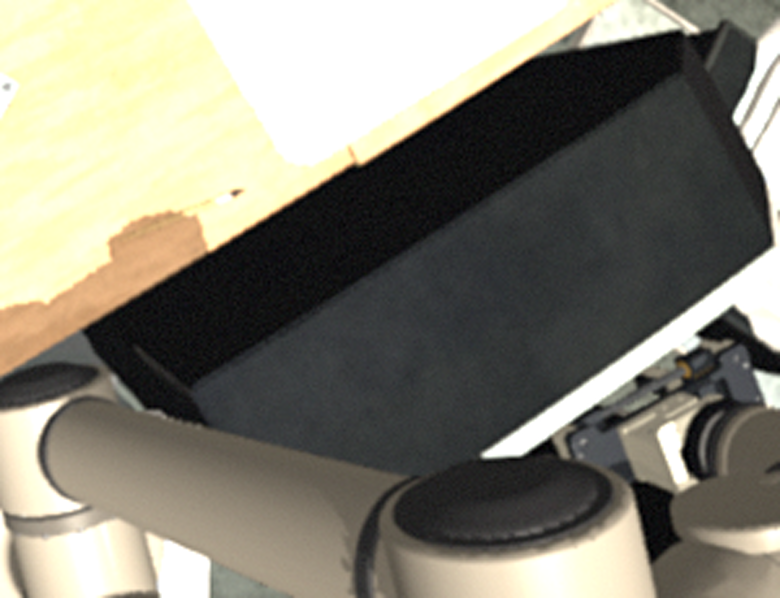

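The gripper stands behind a black case with its top at about z = 0.34 (picture: case across the centre, wrist at lower right). I'll rise above it first, then swing over.

>>> {"op": "step_arm", "data": {"plan": [[-0.3, 0, 0, -0.06, 0], [-0.3, 0, 0, -0.12, 0], [-0.3, 0, 0, -0.18, 0], [-0.3, 0, 0, -0.2, 0], [-0.3, 0, 0, -0.2, 0], [-0.3, 0.587, -0.514, -0.2, -0.647], [-0.3, 0.587, -0.514, -0.2, -0.647], [-0.3, 0.587, -0.514, -0.2, -0.647], [-0.3, 0.587, -0.514, -0.2, -0.647], [-0.3, 0.587, -0.514, -0.2, -0.647], [-0.3, 0.587, -0.514, -0.2, -0.647], [-0.3, 0.587, -0.514, -0.2, -0.647], [-0.3, 0.587, -0.514, -0.2, -0.647], [-0.3, 0.587, -0.514, -0.2, -0.647], [-0.3, 0.587, -0.514, -0.2, -0.647], [-0.3, 0.587, -0.514, -0.2, -0.647], [-0.3, 0.587, -0.514, -0.2, -0.647], [-0.3, 0.587, -0.514, -0.2, -0.647], [-0.3, 0.587, -0.514, -0.2, -0.647], [-0.3, 0.587, -0.514, -0.2, -0.647]]}}

```text
time: 2.6
tool_pos: [0.5447, 0.2178, 0.4254]
tool_rot: [-3.14, 0.002, 1.047]
contact_force: [0.1, -0.3, 0.3]
opening: 0.0595
grip_force: 0.0
```

>>> {"op": "step_arm", "data": {"plan": [[-0.3, 0, 0, 0.06, 0], [-0.3, 0, 0, 0.12, 0], [-0.3, 0, 0, 0.18, 0], [-0.3, 0, 0, 0.24, 0], [-0.3, 0, 0, 0.28, 0], [-0.3, 0, 0, 0.31, 0], [-0.3, 0, 0, 0.33, 0], [-0.3, 0, 0, 0.345, 0], [-0.3, 0, 0, 0.353, 0], [-0.3, 0, 0, 0.353, 0], [1, 0, 0, 0.353, 0], [1, 0, 0, 0.353, 0], [1, 0, 0, 0.353, 0], [1, 0, 0, 0.353, 0], [1, 0, 0, 0.353, 0], [1, 0, 0, 0.353, 0]], "grip_force": 15}}

```text
time: 4.6
tool_pos: [0.5453, 0.2184, 0.0741]
tool_rot: [3.141, -0.001, 1.047]
contact_force: [-0.7, 0.7, 5.8]
opening: 0.0386
grip_force: 15.0
```

>>> {"op": "step_arm", "data": {"plan": [[1, 0, 0, -0.01, 0], [1, 0, 0, -0.02, 0], [1, 0, 0, -0.035, 0], [1, 0, 0, -0.055, 0], [1, 0, 0, -0.08, 0], [1, 0, 0, -0.09, 0], [1, 0.049, -0.138, -0.09, 0], [1, 0.049, -0.138, -0.09, 0], [1, 0.049, -0.138, -0.09, 0], [1, 0.049, -0.138, -0.09, 0], [1, 0.049, -0.138, -0.09, 0], [1, 0.049, -0.138, -0.09, 0], [1, 0.049, -0.138, -0.09, 0]]}}

```text
time: 6.22
tool_pos: [0.4507, 0.3291, 0.1636]
tool_rot: [3.142, 0.0, 1.045]
contact_force: [-0.6, 0.5, -2.1]
opening: 0.038
grip_force: 15.0
```

```bash
python3 - <<'E'
from h import *
s=observe();print(s["tool_pos"],s["contact_force"],s["opening"],s["grip_force"])
c=read_camera("side");np.savez("side1.npz",**c);W=cloud(c)
u,v=map(int,proj(c,[.45,.33,.1]));crop(c,u,v,50,"pics/s1.png",6)
H,S,V=np.moveaxis(cv2.cvtColor(c["img"],cv2.COLOR_RGB2HSV).astype(int),2,0)
m=(H>22)&(H<33)&(S>150)&(V>50);m[:v-50]=0;m[v+50:]=0;m[:,:u-40]=0;m[:,u+40:]=0
P=W[m];P=P[np.hypot(P[:,0]-.45,P[:,1]-.33)<.05];print(len(P),np.nanpercentile(P,[1,50,99],axis=0).round(3))
E
```

```text
[0.45065697 0.32907899 0.16355818] [-0.58785034  0.53719473 -2.10086364] 0.037988441670491695 14.981663986109197
0 [nan nan nan]
  return np.nanmean(a, axis, out=out, keepdims=keepdims)
```

View pics/s1.png

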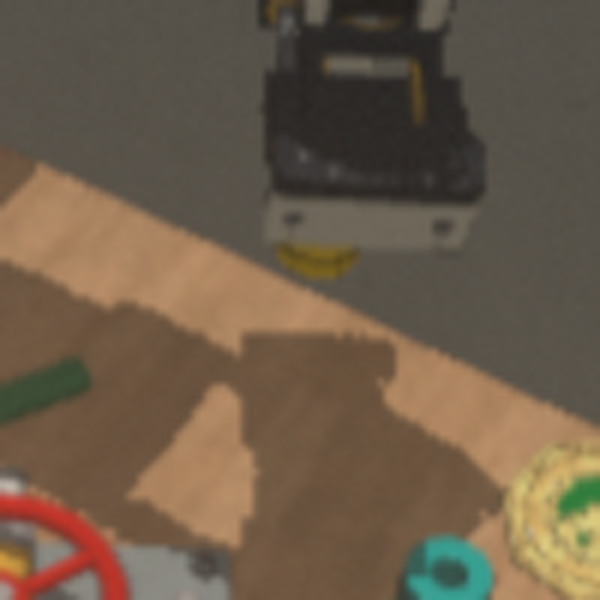

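The gripper holds the collar (yellow underside at crop (318,258)) over bare bench. Now lowering it.

>>> {"op": "step_arm", "data": {"plan": [[1, 0, 0, 0.04, 0], [1, 0, 0, 0.08, 0], [1, 0, 0, 0.11, 0], [1, 0, 0, 0.122, 0], [1, 0, 0, 0.128, 0], [1, 0, 0, 0.13, 0], [1, 0, 0, 0.13, 0], [1, 0, 0, 0.13, 0], [1, 0, 0, 0.13, 0]]}}

```text
time: 7.4
tool_pos: [0.4502, 0.3299, 0.0341]
tool_rot: [3.141, -0.001, 1.047]
contact_force: [-0.1, -1.2, -0.6]
opening: 0.0383
grip_force: 15.0
```

>>> {"op": "step_arm", "data": {"plan": [[1, 0, 0, 0.002, 0], [1, 0, 0, 0.004, 0], [1, 0, 0, 0.005, 0], [1, 0, 0, 0.005, 0]]}}

```text
time: 7.9
tool_pos: [0.4501, 0.3298, 0.0292]
tool_rot: [3.141, -0.0, 1.047]
contact_force: [-1.5, -1.1, 5.6]
opening: 0.0387
grip_force: 15.0
```

>>> {"op": "step_arm", "data": {"plan": [[0, 0, 0, 0, 0], [-0.2, 0, 0, 0, 0], [-0.2, 0, 0, 0, 0], [-0.2, 0, 0, 0, 0], [-0.2, 0, 0, -0.03, 0], [-0.2, 0, 0, -0.06, 0], [-0.2, 0, 0, -0.1, 0], [-0.2, 0, 0, -0.15, 0], [-0.2, 0, 0, -0.16, 0], [-0.2, 0, 0, -0.16, 0]]}}

```text
time: 9.15
tool_pos: [0.45, 0.3298, 0.1888]
tool_rot: [3.141, -0.001, 1.047]
contact_force: [0.6, 0.3, -0.6]
opening: 0.055
grip_force: 0.0
```

```bash
cat >look.py <<'E'
from h import *
s=observe();print(s["time"],s["tool_pos"],s["tool_rot"],s["contact_force"])
for n in("top","side"):
    c=read_camera(n);W=cloud(c);H,S,V=np.moveaxis(cv2.cvtColor(c["img"],cv2.COLOR_RGB2HSV).astype(int),2,0)
    P=W[(H>22)&(H<33)&(S>150)&(V>40)];P=P[np.hypot(P[:,0]-.45,P[:,1]-.33)<.05];print(n,len(P),np.nanpercentile(P,[2,50,98],axis=0).round(3).tolist() if len(P) else "")
    hi=(V<120)&(W[...,2]>.09)&(W[...,2]<.112)&(np.hypot(W[...,0]-.5062,W[...,1]-.1513)<.075)
    print(" handle",hi.sum(),np.nanmean(W[hi],0))
E
python3 look.py
```

```text
9.15 [0.45003455 0.32979472 0.18876158] [ 3.14115510e+00 -5.12510095e-04  1.04683181e+00] [ 0.56961817  0.33684621 -0.60873268]
top 32 [[0.441, 0.312, 0.027], [0.453, 0.315, 0.061], [0.462, 0.322, 0.066]]
 handle 33 [0.55414133 0.12768421 0.10506982]
side 45 [[0.439, 0.312, 0.027], [0.449, 0.324, 0.064], [0.467, 0.341, 0.067]]
 handle 63 [0.5586653  0.12367774 0.10277966]
```

The collar stands (top at z ≈ 0.065), and the handle is at about (0.555, 0.1275). Moving to grip it.

>>> {"op": "step_arm", "data": {"plan": [[-0.2, -0.123, 0.192, 0, 0], [-0.2, -0.123, 0.192, 0, 0], [-0.2, -0.123, 0.192, 0, 0], [-0.2, -0.123, 0.192, 0, 0], [-0.2, -0.123, 0.192, 0, 0], [-0.2, -0.123, 0.192, 0, 0], [-0.2, -0.123, 0.192, 0.05, 0], [-0.2, -0.123, 0.192, 0.08, 0], [-0.2, -0.123, 0.192, 0.1, 0], [-0.2, -0.123, 0.192, 0.112, 0], [-0.2, -0.123, 0.192, 0.112, 0], [1, -0.123, 0.192, 0.112, 0], [1, -0.123, 0.192, 0.112, 0], [1, -0.123, 0.192, 0.112, 0], [1, -0.123, 0.192, 0.112, 0], [1, -0.123, 0.192, 0.112, 0], [1, -0.123, 0.192, 0.112, 0]], "grip_force": 20}}

```text
time: 11.38
tool_pos: [0.5564, 0.1266, 0.0772]
tool_rot: [3.138, -0.001, 1.047]
contact_force: [5.0, -2.5, -1.8]
opening: 0.0192
grip_force: 20.0
```

```bash
cat >arc.py <<'E'
import numpy as np,sys
# arc.py cx cy cmdx cmdy phi_start step n
cx,cy,x0,y0,p,st,n=map(float,sys.argv[1:]);yaw=1.047
X=np.array([np.cos(yaw),np.sin(yaw)]);Y=np.array([np.sin(yaw),-np.cos(yaw)])
for i in range(1,int(n)+1):
    a=np.radians(p+st*i);d=np.array([cx+.055*np.cos(a)-x0,cy+.055*np.sin(a)-y0])
    print(f"[1, {d@X:.4f}, {d@Y:.4f}, 0, 0]",end=", ")
print()
E
python3 arc.py .507 .151 .5548 .1274 -26.2 -15 8
```

```text
[1, -0.0141, 0.0008, 0, 0], [1, -0.0277, -0.0038, 0, 0], [1, -0.0397, -0.0118, 0, 0], [1, -0.0492, -0.0226, 0, 0], [1, -0.0555, -0.0355, 0, 0], [1, -0.0584, -0.0495, 0, 0], [1, -0.0574, -0.0639, 0, 0], [1, -0.0528, -0.0775, 0, 0],
```

>>> {"op": "step_arm", "data": {"plan": [[1, -0.014, 0.001, 0, 0], [1, -0.028, -0.004, 0, 0], [1, -0.04, -0.012, 0, 0], [1, -0.049, -0.023, 0, 0], [1, -0.0555, -0.0355, 0, 0], [1, -0.058, -0.0495, 0, 0], [1, -0.0575, -0.064, 0, 0], [1, -0.053, -0.0775, 0, 0], [1, -0.053, -0.0775, 0, 0], [1, -0.053, -0.0775, 0, 0]]}}

```text
time: 12.62
tool_pos: [0.4616, 0.1211, 0.0771]
tool_rot: [3.14, -0.002, 1.047]
contact_force: [3.5, 4.5, 0.9]
opening: 0.019
grip_force: 20.0
```

```bash
python3 look.py
```

```text
12.625 [0.46156013 0.12105999 0.07712368] [ 3.14046552e+00 -1.89634686e-03  1.04687737e+00] [3.50925462 4.5046133  0.85457272]
top 143 [[0.433, 0.313, 0.003], [0.45, 0.33, 0.062], [0.467, 0.347, 0.066]]
 handle 0 [nan nan nan]
side 119 [[0.435, 0.312, 0.052], [0.452, 0.329, 0.064], [0.467, 0.345, 0.067]]
 handle 0 [nan nan nan]look.py:7: RuntimeWarning: Mean of empty slice
  print(" handle",hi.sum(),np.nanmean(W[hi],0))
```

```bash
python3 arc.py .5072 .1513 .4612 .1203 -146.2 -15 18
```

```text
[1, 0.0085, -0.0119, 0, 0], [1, 0.0192, -0.0214, 0, 0], [1, 0.0321, -0.0277, 0, 0], [1, 0.0462, -0.0306, 0, 0], [1, 0.0605, -0.0296, 0, 0], [1, 0.0741, -0.0250, 0, 0], [1, 0.0861, -0.0171, 0, 0], [1, 0.0955, -0.0063, 0, 0], [1, 0.1019, 0.0066, 0, 0], [1, 0.1047, 0.0207, 0, 0], [1, 0.1038, 0.0350, 0, 0], [1, 0.0992, 0.0486, 0, 0], [1, 0.0912, 0.0605, 0, 0], [1, 0.0805, 0.0700, 0, 0], [1, 0.0676, 0.0764, 0, 0], [1, 0.0535, 0.0792, 0, 0], [1, 0.0392, 0.0783, 0, 0], [1, 0.0256, 0.0737, 0, 0],
```

>>> {"op": "step_arm", "data": {"plan": [[1, 0.0085, -0.012, 0, 0], [1, 0.019, -0.0215, 0, 0], [1, 0.032, -0.0275, 0, 0], [1, 0.046, -0.0305, 0, 0], [1, 0.0605, -0.0295, 0, 0], [1, 0.074, -0.025, 0, 0], [1, 0.086, -0.017, 0, 0], [1, 0.0955, -0.0065, 0, 0], [1, 0.102, 0.0065, 0, 0], [1, 0.1045, 0.0205, 0, 0], [1, 0.104, 0.035, 0, 0], [1, 0.099, 0.0485, 0, 0], [1, 0.091, 0.0605, 0, 0], [1, 0.0805, 0.07, 0, 0], [1, 0.0675, 0.0765, 0, 0], [1, 0.0535, 0.079, 0, 0], [1, 0.039, 0.0785, 0, 0], [1, 0.0255, 0.0735, 0, 0], [1, 0.0255, 0.0735, 0, 0]]}}

```text
time: 15.1
tool_pos: [0.536, 0.1046, 0.077]
tool_rot: [-3.14, 0.002, 1.047]
contact_force: [-1.7, -2.8, 7.9]
opening: 0.0194
grip_force: 20.0
```

```bash
python3 look.py|head -1; python3 arc.py .5072 .1513 .5376 .1056 -56.2 -4 10
```

```text
15.1 [0.5360345  0.10456673 0.07701083] [-3.14022037e+00  2.00147637e-03  1.04652070e+00] [-1.65070552 -2.77921003  7.85815258]
[1, -0.0033, -0.0016, 0, 0], [1, -0.0065, -0.0037, 0, 0], [1, -0.0096, -0.0060, 0, 0], [1, -0.0126, -0.0084, 0, 0], [1, -0.0153, -0.0111, 0, 0], [1, -0.0179, -0.0140, 0, 0], [1, -0.0202, -0.0170, 0, 0], [1, -0.0224, -0.0202, 0, 0], [1, -0.0243, -0.0235, 0, 0], [1, -0.0260, -0.0270, 0, 0], look.py:7: RuntimeWarning: Mean of empty slice
  print(" handle",hi.sum(),np.nanmean(W[hi],0))
```

To -76° first, then read.

>>> {"op": "step_arm", "data": {"plan": [[1, 0, 0, 0, 0], [1, -0.0065, -0.0035, 0, 0], [1, -0.0125, -0.0085, 0, 0], [1, -0.0155, -0.011, 0, 0], [1, -0.0155, -0.011, 0, 0], [1, -0.0155, -0.011, 0, 0]]}}

```text
time: 15.95
tool_pos: [0.5193, 0.0978, 0.077]
tool_rot: [-3.14, 0.001, 1.047]
contact_force: [-1.1, 1.1, 8.7]
opening: 0.0194
grip_force: 20.0
```

>>> {"op": "step_arm", "data": {"plan": [[1, -0.0025, -0.003, 0, 0], [1, -0.005, -0.006, 0, 0], [1, -0.005, -0.006, 0, 0], [1, -0.005, -0.006, 0, 0]]}}

```text
time: 16.45
tool_pos: [0.5163, 0.0972, 0.0772]
tool_rot: [3.135, -0.006, 1.046]
contact_force: [14.6, 5.4, -4.4]
opening: 0.0193
grip_force: 20.0
```

The wheel met its stop at −80.4°, as predicted, with 14.6 N of resistance. Now backing off two turns.

```bash
python3 arc.py .5072 .1513 .5126 .0964 -80.4 18 20;  python3 arc.py .5072 .1513 .5164 .0971 -80.4 18 20
```

```text
[1, 0.0154, 0.0143, 0, 0], [1, 0.0312, 0.0211, 0, 0], [1, 0.0483, 0.0228, 0, 0], [1, 0.0651, 0.0190, 0, 0], [1, 0.0799, 0.0102, 0, 0], [1, 0.0913, -0.0027, 0, 0], [1, 0.0981, -0.0185, 0, 0], [1, 0.0997, -0.0356, 0, 0], [1, 0.0960, -0.0524, 0, 0], [1, 0.0872, -0.0672, 0, 0], [1, 0.0743, -0.0786, 0, 0], [1, 0.0585, -0.0854, 0, 0], [1, 0.0414, -0.0870, 0, 0], [1, 0.0246, -0.0833, 0, 0], [1, 0.0098, -0.0745, 0, 0], [1, -0.0016, -0.0616, 0, 0], [1, -0.0084, -0.0458, 0, 0], [1, -0.0101, -0.0287, 0, 0], [1, -0.0063, -0.0119, 0, 0], [1, 0.0025, 0.0029, 0, 0], 
[1, 0.0129, 0.0114, 0, 0], [1, 0.0287, 0.0182, 0, 0], [1, 0.0458, 0.0198, 0, 0], [1, 0.0626, 0.0161, 0, 0], [1, 0.0774, 0.0073, 0, 0], [1, 0.0888, -0.0056, 0, 0], [1, 0.0956, -0.0214, 0, 0], [1, 0.0972, -0.0385, 0, 0], [1, 0.0935, -0.0553, 0, 0], [1, 0.0847, -0.0701, 0, 0], [1, 0.0718, -0.0815, 0, 0], [1, 0.0560, -0.0884, 0, 0], [1, 0.0389, -0.0900, 0, 0], [1, 0.0221, -0.0862, 0, 0], [1, 0.0073, -0.0774, 0, 0], [1, -0.0041, -0.0645, 0, 0], [1, -0.0109, -0.0487, 0, 0], [1, -0.0126, -0.0316, 0, 0], [1, -0.0088, -0.0148, 0, 0], [1, -0.0000, -0.0000, 0, 0],
```

>>> {"op": "step_arm", "data": {"plan": [[1, 0.0155, 0.0145, 0, 0], [1, 0.031, 0.021, 0, 0], [1, 0.0485, 0.023, 0, 0], [1, 0.065, 0.019, 0, 0], [1, 0.08, 0.01, 0, 0], [1, 0.0915, -0.0025, 0, 0], [1, 0.098, -0.0185, 0, 0], [1, 0.0995, -0.0355, 0, 0], [1, 0.096, -0.0525, 0, 0], [1, 0.087, -0.067, 0, 0], [1, 0.0745, -0.0785, 0, 0], [1, 0.0585, -0.0855, 0, 0], [1, 0.0415, -0.087, 0, 0], [1, 0.0245, -0.0835, 0, 0], [1, 0.01, -0.0745, 0, 0], [1, -0.0015, -0.0615, 0, 0], [1, -0.0085, -0.046, 0, 0], [1, -0.01, -0.0285, 0, 0], [1, -0.0065, -0.012, 0, 0], [1, 0.0025, 0.003, 0, 0]]}}

```text
time: 18.95
tool_pos: [0.5151, 0.0969, 0.0769]
tool_rot: [-3.138, 0.001, 1.046]
contact_force: [-3.8, 6.7, 12.0]
opening: 0.0195
grip_force: 20.0
```

>>> {"op": "step_arm", "data": {"plan": [[1, 0.013, 0.0115, 0, 0], [1, 0.0285, 0.018, 0, 0], [1, 0.046, 0.02, 0, 0], [1, 0.0625, 0.016, 0, 0], [1, 0.0775, 0.0075, 0, 0], [1, 0.089, -0.0055, 0, 0], [1, 0.0955, -0.0215, 0, 0], [1, 0.097, -0.0385, 0, 0], [1, 0.0935, -0.0555, 0, 0], [1, 0.0845, -0.07, 0, 0], [1, 0.072, -0.0815, 0, 0], [1, 0.056, -0.0885, 0, 0], [1, 0.039, -0.09, 0, 0], [1, 0.022, -0.086, 0, 0], [1, 0.0075, -0.0775, 0, 0], [1, -0.004, -0.0645, 0, 0], [1, -0.011, -0.0485, 0, 0], [1, -0.0125, -0.0315, 0, 0], [1, -0.009, -0.015, 0, 0], [1, 0, 0, 0, 0]]}}

```text
time: 21.45
tool_pos: [0.5151, 0.0969, 0.0769]
tool_rot: [-3.138, 0.001, 1.046]
contact_force: [-3.9, 7.8, 12.8]
opening: 0.0195
grip_force: 20.0
```

>>> {"op": "step_arm", "data": {"plan": [[1, 0, 0, 0, 0], [1, 0, 0, 0, 0], [1, 0, 0, 0, 0], [1, 0, 0, 0, 0], [1, 0, 0, 0, 0], [1, 0, 0, 0, 0]]}}

```text
time: 22.2
tool_pos: [0.5162, 0.0971, 0.077]
tool_rot: [-3.141, -0.0, 1.047]
contact_force: [1.3, 3.8, 7.1]
opening: 0.0192
grip_force: 20.0
```

```bash
python3 look.py 2>/dev/null; python3 - <<'E'
from h import *
s=observe();p=s["tool_pos"];print(np.degrees(np.arctan2(p[1]-.1513,p[0]-.5072)),s["grip_force"],s["opening"])
c=read_camera("side");cv2.imwrite("pics/end.png",c["img"][:,:,::-1])
E
```

```text
22.2 [0.51615414 0.09713588 0.07701703] [-3.14089253e+00 -4.82349316e-04  1.04657662e+00] [1.26307101 3.83329274 7.11735745]
top 143 [[0.433, 0.313, 0.002], [0.45, 0.329, 0.061], [0.467, 0.346, 0.066]]
 handle 0 [nan nan nan]
side 120 [[0.434, 0.312, 0.053], [0.451, 0.329, 0.064], [0.467, 0.345, 0.067]]
 handle 0 [nan nan nan]
-80.60039773820299 20.000424494210165 0.019235459663165734
```

View pics/end.png

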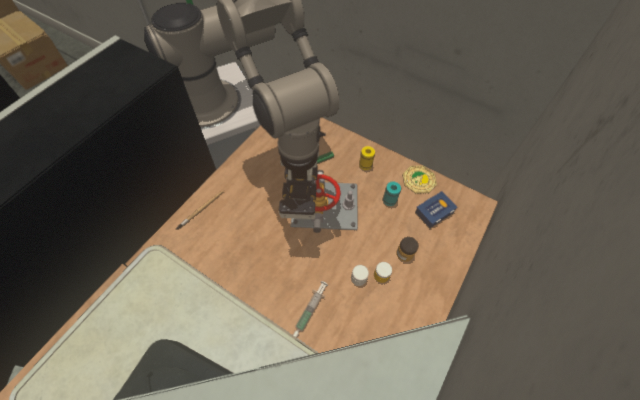

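The collar stands upright at (368,157), the gripper is on the handle at about (300,200), and the bystanders are where they were. Handing in.

```bash
python3 -c "
from cell import *
print(hand_in())"
```

```text
the job is handed in; nothing more can be done
None
```

I handed the job in, but the hand-in returned no verdict: the collar stands upright on the bench near (0.45, 0.33), the valve was closed onto its stop and backed off two turns (handle back within about 1° of the stop direction), and the gripper still holds the crank handle at 20 N.

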